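# Fill the gap in the block heater with the right filler block

### The arm

A 6-joint arm with a two-finger parallel gripper is mounted at the origin on the work surface; the furniture and walls round the work are solid. World frame = base frame: x ahead of the robot, y to its left, z up, the work surface at z = 0. Lengths are in m, angles in degrees, forces in N, time in s.
With the tool pointing down it reaches from about 0.325 to 0.925 m from the base axis. Payload 3.1 kg.
Tool frame: the origin (TCP) lies midway between the tips of the shut fingers; the grasp point (between the pads) lies pinch_z behind it (pinch_z is the distance from the TCP to the grasp point, in m); z points along the fingers, y is the line along which they close (so a half turn about z gives the same grasp; the last joint's range is limited). The gripper opens to 85 mm and grips with 20 to 120 N. Pads are 22 mm wide; open, the fingers measure 114 mm over their backs; the gripper's body (76 mm by 85 mm) begins 54 mm behind the grasp point. The pads swing forward as they close: fully open they stand 13 mm farther back than shut.
Start: joints at [-72.491, 12.427, 92.441, -0, 75.132, -6.429], TCP at [0.254, -0.571, 0.231] pointing down, gripper open.
Joint ranges: [-157.48, 157.48], [-44.54, 120.13], [17.64, 146.25], [-64.5, 244.5], [7.68, 150.69], [-147.95, 147.95]. Speed limits (degrees/s): [159.86, 159.86, 180, 180, 180, 180].

### API

Orientations are given as a 3x3 rotation matrix whose columns are the frame's x, y, z axes.
In Python, from plant import get_obs, read_camera, close_job, pinch_z gives the robot as it stands. The module is installed in compiled form; this text tells all that it offers.
- The arm moves only by the shell command python3 -m crank 'ROWS' [OPENING]. ROWS is JSON, one flat list of numbers, 4 for each row, row after row: the shift along the tool's x, y, z in m, then the turn about the tool's z in rad. In form: [x, y, z, twist, x, y, z, twist, ...]. A call has 1 to 20 rows; each row is the pose to reach, as a shift and turn from the pose commanded when the call began, along the tool's axes at that moment; what a row does not reach only later rows make up. A row lasts 1/12 s, in which the tool goes at most 41.7 mm and 7.16 degrees, less where a joint would pass 70% of its speed; a pose out of reach is approached as far as the arm can. A call with a gripper value outside its range is refused whole. OPENING is the finger opening in m, from 0 to 0.0854, set as the call begins (- or left out, the last holds). The fingers move at their own pace and stop on an object; the grip force is fixed at half the most. Time passes only in rows, so rows that repeat a pose let the fingers close. It gives the time, the measured TCP pose, the force, the opening and the grip force at its end, in the units of the state.
- get_obs(): the state, without advancing time (a new reading comes with each control period).
- read_camera(name): name is "scene" or "top"; returns a dict with "color" (384x512x3 uint8, red, green, blue), "vertical_fov" (degrees; the focal length in pixels is half the picture's height over the tangent of half this angle, whatever the lens; pixels are square), "cx", "cy" (the principal point, pixels), "distortion" ([k1, k2, p1, p2, k3] as OpenCV has them; the pictures are not rectified), "rvec" (rotation vector, rad) and "tvec" (3), from world to camera coordinates, as OpenCV has them. Camera axes: x right, y down, z forward; pixel columns grow to the right and rows downward; lengths in m; the calibration is good to about 2 mm. A picture is of the moment at which its call begins. There is no depth.
- close_job(): hands the job in; it is judged then, once.
The state is a dict: "time_s": time; "joints": joint angles; "joint_velocities": joint speeds; "joint_torque": joint torques, N m; "position": TCP position; "ee_rot": TCP orientation; "force": force on the tool from outside, world axes, zero at the start; "moment": the same for the moment, N m; "opening": finger opening in m; "grasp_force": force on a finger pad.
Only numpy, scipy, OpenCV 4.12 (cv2) and the standard library are available. Lean on these libraries where they do the work, as an engineer would, in place of code of your own. Each camera call takes 0.05 s, during which the arm holds its last target. There are 200 camera calls.

### The job

Slide the block heater's blue cover fully open over its grey neighbour and leave it open. A gap is left in the well beside the tube insert: try the filler blocks (20, 25 and 30 mm thick) to find the one that fills the gap, so that it holds the brass roller of the spring plunger in, and leave it seated fully down there. Leave the other two fillers standing upright on the bench, and do not shift or tip the dropper bottle, the black case or the tip box.

Things in the scene. Friction and masses are not known exactly. Their poses are not given: they have to be found in the camera images.
- heater_mid (a point): White and grey fixed block heater, open trough 110 wide (x), 204 long (y). Point: its middle, level with the walls' upper edges, 60 above the bench; x across, y along the trough, z up. Aluminium cover tracks on the long edges (x = -44..-41 and 41..44) reach 78 above the bench. Well for the fillers at y = 18..90; storage at y = -92..12 under the grey cover, which is fixed. (mm)
- well_end (a point): Middle of the upper inner edge of the end wall of the well, 60 above the bench; axes as heater_mid. Well: y = 0 to -72, x = -34 to 34, 42 deep. A fixed insert fills it from y = -72 towards this wall, top 58 above the bench. The gap left between insert and wall is as wide and deep as the well and is 23, 28 or 33 along y: 3 more than one of the fillers; varies, find by trying. (mm)
- plunger (a joint): Brass roller (radius 9, 18 long, turns freely about x) of a spring plunger in the middle of the well's end wall, 18 below its upper edge; m: 0 = out, standing 6 mm into the gap, 0.006 = pressed in flush with the wall. Spring 2.4 N at 0, 4.8 N at 0.006. A filler that fills the gap keeps it pressed in by about 0.003 when let go; a thinner one is pushed away and leaves it near 0.
- socket_box (a point): Front face, middle, of the electrical socket box on the wall left of the work: 150 long along the wall, 82 high, standing 47 out from it, 169 to 251 above the bench, with a pipe going up the wall from it. The wall is plain and runs from (0.3, 0.45) to (0.95, 0.10), in m. The gripper must keep clear of box and pipe. (mm)
- microscope_edge (a point): Far left edge of a tall covered microscope that is fixed between the robot and the work; it fills the bench from here towards the robot and to the right (about x 0.17 to 0.46, y -0.27 to 0.06 m) up to 0.6 m high. Arm and gripper must go round it on the left or over it.
- cover (a joint): Blue cover of the well on the upper track, m: 0 = shut, 0.086 = fully open, lying over the grey cover on the lower track. It slides along the heater's -y as the value grows (friction 1.5 N, damping 3 N s/m) and stays where it is left. Starts 0 to 0.02 open.
- cover_grip (a point): Middle of the grip on the blue cover, 93 above the bench: an upright black bar 56 long (x), 12 thick (y); its top is 16 above this point, the top of the cover's plate 20 below it. Axes as heater_mid. The plate reaches 42.5 either way along y. (mm)
- filler_20_mid (a point): Loose aluminium filler block, 20 thick (its y), 64 wide (x), 40 high, lower long edges rounded by 4, on top an upright yellow grip rib 14 thick (y), 44 wide (x), 43 high; about 0.18 kg, stands upright on the bench. Point: its centre, 41.5 above the underside, 41.5 below the rib's top. The same turned by pi. Seated fully down, the point is 0.5 below the well's upper edge. (mm)
- filler_25_mid (a point): Loose aluminium filler block, 25 thick (its y), 64 wide (x), 40 high, lower long edges rounded by 4, on top an upright green grip rib 14 thick (y), 44 wide (x), 43 high; about 0.18 kg, stands upright on the bench. Point: its centre, 41.5 above the underside, 41.5 below the rib's top. The same turned by pi. Seated fully down, the point is 0.5 below the well's upper edge. (mm)
- filler_30_mid (a point): Loose aluminium filler block, 30 thick (its y), 64 wide (x), 40 high, lower long edges rounded by 4, on top an upright red grip rib 14 thick (y), 44 wide (x), 43 high; about 0.18 kg, stands upright on the bench. Point: its centre, 41.5 above the underside, 41.5 below the rib's top. The same turned by pi. Seated fully down, the point is 0.5 below the well's upper edge. (mm)
- dropper_bottle_mid (a point): Brown dropper bottle, 28 across, 82 high, loose, standing on the bench; a bystander. The point is at its centre. (mm)
- black_case_mid (a point): Black round case with a grey cap, 37 across, 62 high, loose, standing on the bench; a bystander. The point is at its centre. (mm)
- tips_mid (a point): Box of yellow pipette tips, 86 x 134 x 56, loose, standing on the bench; a bystander. The point is at its centre. (mm)

How it is judged:
By the outcome, as a careful person would: the job done as asked, in the order asked, and still so for the second after the job is handed in, with the robot touching nothing.
It also fails if it takes over 72 s, if anything falls off the work surface, if the arm or the gripper's body presses on something with over 40 N, if the wrist force passes 120 N, or if a joint passes its speed limit or range.

## Working session

There is one attempt and no reset: what is moved stays moved. The work goes in short steps, Python scripts to look and compute and a shell command to move; the robot and the scene stay as the last step left them, time stands still between calls to the robot, and variables do not carry over. Pictures are saved under pics/ and viewed, at most 10 in all, crops included, and the job is handed in when it is done.

```bash
mkdir -p pics; python3 - <<'E'
from plant import *
import cv2,numpy as np
o=get_obs()
for k in("time_s","position","ee_rot","force","opening"):print(k,np.round(o[k],4).tolist())
print(pinch_z)
for n in("scene","top"):
    c=read_camera(n);cv2.imwrite(f"pics/{n}0.png",cv2.resize(c["color"][:,:,::-1],(800,600),interpolation=cv2.INTER_CUBIC))
    print(n,{k:np.round(v,4).tolist() for k,v in c.items() if k!="color"})
    R=cv2.Rodrigues(np.array(c["rvec"]))[0];print(-R.T@np.array(c["tvec"]).ravel(),R[2])
E
```

```text
time_s 0.0
position [0.2534, -0.5704, 0.2299]
ee_rot [[0.914, 0.4058, -0.0007], [0.4058, -0.914, 0.0023], [0.0003, -0.0024, -1.0]]
force [-0.8112, -0.8295, -0.4958]
opening 0.0853
0.0187
scene {'vertical_fov': 46.3899, 'cx': 252.4631, 'cy': 193.3468, 'distortion': [-0.01, 0.0, 0.0, 0.0, 0.0], 'rvec': [2.0858, 1.8293, -0.4173], 'tvec': [-0.1196, -0.3937, 1.4221]}
[ 0.97882769 -0.00825355  1.11059477] [-0.43001992  0.0566281  -0.90104169]
top {'vertical_fov': 56.4735, 'cx': 259.0926, 'cy': 191.5703, 'distortion': [-0.0382, 0.0, 0.0, 0.0, 0.0], 'rvec': [2.1311, -2.1012, 0.2187], 'tvec': [0.0375, 0.5639, 1.0892]}
[0.33251802 0.04757336 1.18025764] [ 0.20133981 -0.00187866 -0.97951965]
```

View pics/scene0.png

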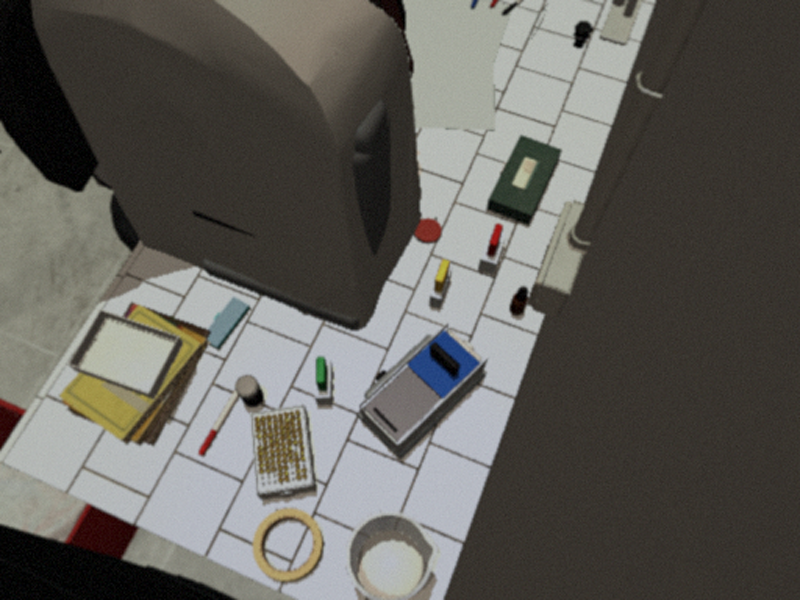

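View pics/top0.png

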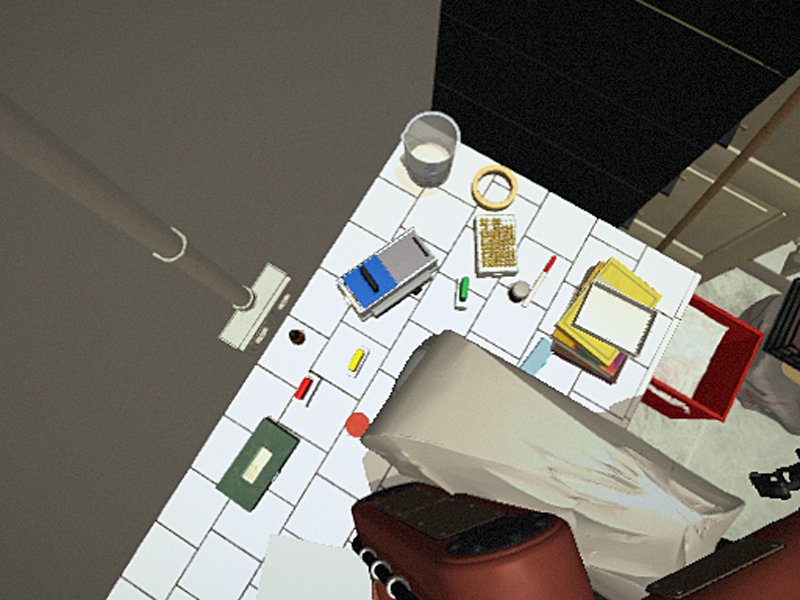

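The scene view shows the heater at about (420,390), with the blue cover at (447,363). The fillers are yellow (441,275), red (495,240) and green (322,373), and the bottle, socket box and case are at (519,300), (560,255) and (248,390). The top view shows the same layout. Next I'll zoom in and measure.

```bash
cat > h.py <<'E'
from plant import *
import cv2,numpy as np
class V:
    def __init__(s,n):
        c=read_camera(n);s.im=c["color"];s.hsv=cv2.cvtColor(s.im,cv2.COLOR_RGB2HSV)
        f=192/np.tan(np.radians(c["vertical_fov"]/2));s.K=np.array([[f,0,c["cx"]],[0,f,c["cy"]],[0,0,1.]])
        s.d=np.array(c["distortion"],float);s.rv=np.array(c["rvec"],float);s.t=np.array(c["tvec"],float).ravel()
        s.R=cv2.Rodrigues(s.rv)[0];s.C=-s.R.T@s.t
    def ray(s,p):
        q=cv2.undistortPoints(np.array(p,float).reshape(-1,1,2),s.K,s.d).reshape(-1,2)
        return np.c_[q,np.ones(len(q))]@s.R
    def plane(s,p,z):
        r=s.ray(p);return s.C+r*((z-s.C[2])/r[:,2])[:,None]
    def px(s,X):return cv2.projectPoints(np.array(X,float).reshape(-1,3),s.rv,s.t,s.K,s.d)[0].reshape(-1,2)
def tri(a,pa,b,pb):
    A,B=a.ray([pa])[0],b.ray([pb])[0];u=np.linalg.lstsq(np.c_[A,-B],b.C-a.C,rcond=None)[0]
    P,Q=a.C+A*u[0],b.C+B*u[1];return (P+Q)/2,np.linalg.norm(P-Q)
def mask(v,h0,h1,s0=120,v0=60):
    h,s,b=cv2.split(v.hsv);m=((h>=h0)&(h<=h1) if h0<=h1 else (h>=h0)|(h<=h1))&(s>=s0)&(b>=v0)
    return m.astype(np.uint8)
def blobs(m,amin=15):
    n,l,st,c=cv2.connectedComponentsWithStats(m)
    return [(st[i,4],c[i],l==i) for i in range(1,n) if st[i,4]>=amin]
COL=dict(red=(170,8),yellow=(20,34),green=(45,80),blue=(105,125))
E
python3 - <<'E'
from h import *
s,t=V("scene"),V("top")
for k,(a,b) in COL.items():
    for n,v in(("s",s),("t",t)):
        print(k,n,[(int(A),np.round(c,1).tolist()) for A,c,_ in blobs(mask(v,a,b))][:14])
def crop(v,c,w,h,k):
    x,y=int(c[0]-w/2),int(c[1]-h/2);return cv2.resize(v.im[y:y+h,x:x+w],(w*k,h*k),interpolation=cv2.INTER_CUBIC)
f=1/1.5625
row=lambda v,P:np.hstack([crop(v,np.array(p)*f,33,37,6) for p in P])
A=row(s,[(495,245),(440,282),(322,378)]);B=row(t,[(307,388),(357,362),(462,292)])
A2=crop(s,np.array((425,390))*f,100,74,3)[:222];B2=crop(t,np.array((387,275))*f,100,74,3)[:222]
L=np.vstack([A,B]);pad=lambda x:np.pad(x,((0,0),(0,0),(0,0)))
W=max(L.shape[1],600);L=np.pad(L,((0,0),(0,600-L.shape[1]),(0,0)));M=np.hstack([A2,B2])
# left fillers, bottom heater
cv2.imwrite("pics/z1.png",cv2.resize(np.vstack([L,M])[:,:,::-1],None,fx=.9,fy=.9))
E
```

```text
red s [(193, [273.5, 147.3]), (59, [317.1, 150.3]), (68, [7.0, 260.6]), (60, [132.4, 282.8]), (91, [49.9, 334.8])]
red t [(31, [351.5, 168.8]), (2206, [456.8, 236.6]), (31, [390.8, 235.3]), (70, [193.5, 248.2]), (181, [228.2, 271.3]), (3572, [324.4, 364.7]), (1281, [490.7, 369.6]), (106, [242.7, 378.6])]
yellow s [(91, [282.6, 175.0]), (509, [108.7, 216.3]), (1023, [64.3, 259.2]), (20, [93.6, 255.0]), (59, [94.3, 270.0]), (15, [180.3, 275.7]), (26, [184.3, 279.4])]
yellow t [(20, [313.2, 132.6]), (15, [317.1, 141.5]), (277, [318.2, 157.2]), (1147, [387.0, 198.1]), (66, [227.4, 230.1])]
green s [(76, [204.9, 236.7])]
green t [(55, [296.8, 183.8])]
blue s [(798, [283.0, 233.3])]
blue t [(567, [236.2, 180.0])]
```

View pics/z1.png

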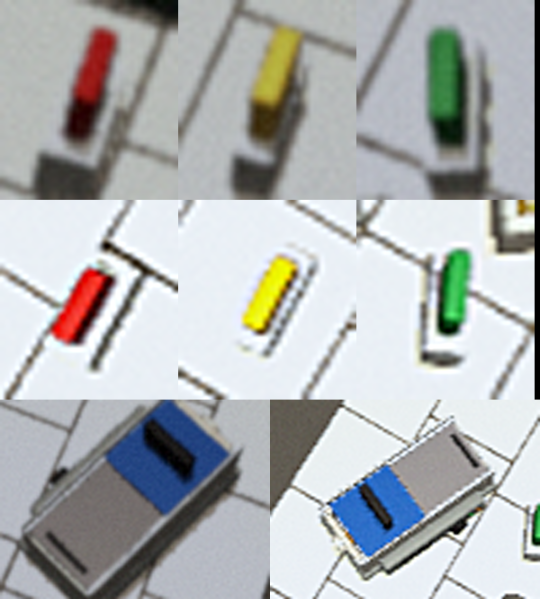

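The zooms show each rib's bright top face apart from its darker sides in both views. On the heater the black grip bar sits on the blue plate, with the grey plate beyond it. I'll measure the top faces now.

```bash
cat >> h.py <<'E'
def rib(v,name,near=None,z=.083):
    a,b=COL[name];best=None
    for A,c,l in blobs(mask(v,a,b,100,40)):
        P=v.plane([c],z)[0]
        if near is not None and np.linalg.norm(P[:2]-near)>.04: continue
        if near is None and A>130: continue
        vv=v.hsv[:,:,2].copy();vals=vv[l];th=cv2.threshold(vals.reshape(1,-1),0,255,cv2.THRESH_OTSU)[0]
        m=l&(vv>th) if (vals.max()-vals.min())>60 else l
        ys,xs=np.nonzero(m);Q=v.plane(np.c_[xs,ys],z)[:,:2]
        (cx,cy),(w,h),ang=cv2.minAreaRect((Q*1000).astype(np.float32))
        C=np.cov(Q.T);e,E=np.linalg.eigh(C);d=E[:,1];yaw=np.degrees(np.arctan2(d[1],d[0]))%180
        print(name,"area",int(m.sum()),"mean",np.round(Q.mean(0),4),"rect",round(cx/1000,4),round(cy/1000,4),sorted([round(w),round(h)]),"long-axis yaw",round(yaw,1),"len",np.round(np.sqrt(12*e)*1000,1))
E
python3 - <<'E'
from h import *
s,t=V("scene"),V("top")
N=dict(red=(.53,.26),yellow=(.6,.2),green=(.75,.05))
for n in("red","yellow","green"):
    for v in(t,s):
        a,b=COL[n]
        px={"red":((193.5,248.2),(317,150)),"yellow":((227.4,230),(282.6,175)),"green":((296.8,183.8),(204.9,236.7))}[n][0 if v is t else 1]
        rib(v,n,v.plane([px],.083)[0,:2])
    print(tri(t,{"red":(193.5,248.2),"yellow":(227.4,230),"green":(296.8,183.8)}[n],s,{"red":(317,150),"yellow":(282.6,175),"green":(204.9,236.7)}[n]))
# cover plate
for nm,v in(("t",t),("s",s)):
    A,c,l=max(blobs(mask(v,105,125,100,40)),key=lambda b:b[0])
    cn=max(cv2.findContours(l.astype(np.uint8),0,1)[0],key=cv2.contourArea)
    hull=cv2.convexHull(cn).reshape(-1,2);Q=v.plane(hull,.073)[:,:2]
    (cx,cy),wh,an=cv2.minAreaRect((Q*1000).astype(np.float32));print("plate",nm,round(cx,1),round(cy,1),np.round(wh,1),round(an,1));
    print(np.round(cv2.boxPoints(((cx,cy),wh,an))).tolist())
    # dark grip inside hull
    hm=np.zeros(l.shape,np.uint8);cv2.fillConvexPoly(hm,hull,1)
    g=(hm>0)&(v.hsv[:,:,2]<60);g=max(blobs(g.astype(np.uint8),5),key=lambda b:b[0]);ys,xs=np.nonzero(g[2])
    print("grip",nm,g[0],g[1],np.round(v.plane([g[1]],.093)[0],4))
for nm,v,p in(("bottle t",t,(297,337)),("bottle s",s,(519,300))):print(nm,np.round(v.plane([np.array(p)/1.5625],.041 if nm[-1]=="s" else .06)[0],3))
print("case",tri(t,np.array((519,291))/1.5625,s,np.array((248,388))/1.5625));print("tips",tri(t,np.array((496,243))/1.5625,s,np.array((283,450))/1.5625))
print("bottle",tri(t,np.array((296,336))/1.5625,s,np.array((519,300))/1.5625));print("box corners",tri(t,np.array((290,270))/1.5625,s,np.array((570,208))/1.5625))
E
```

```text
red area 60 mean [0.3792 0.2444] rect 0.3795 0.2442 [13, 41] long-axis yaw 153.7 len [13.1 43.2]
red area 61 mean [0.383  0.2444] rect 0.3826 0.2449 [13, 42] long-axis yaw 155.0 len [12.2 41.1]
(array([0.37988497, 0.24447806, 0.07671571]), np.float64(0.0019970774181354853))
yellow area 58 mean [0.4371 0.1416] rect 0.4367 0.1413 [12, 42] long-axis yaw 153.1 len [12.8 43.4]
yellow area 70 mean [0.4391 0.1425] rect 0.4396 0.1424 [13, 42] long-axis yaw 151.9 len [12.8 42.3]
(array([0.43789915, 0.14274462, 0.06701718]), np.float64(0.000764769151305779))
green area 45 mean [ 0.5865 -0.0742] rect 0.5862 -0.0741 [11, 42] long-axis yaw 174.2 len [11.1 43.5]
green area 61 mean [ 0.5871 -0.0743] rect 0.5874 -0.0732 [10, 37] long-axis yaw 174.6 len [ 9.8 39.3]
(array([ 0.58650773, -0.07396206,  0.0754537 ]), np.float64(0.00033160259996787927))
plate t 597.9 118.8 [78.8 84.8] 37.0
[[541.0, 129.0], [592.0, 61.0], [655.0, 109.0], [604.0, 176.0]]
grip t 65 [235.84615385 178.55384615] [0.5965 0.1188 0.093 ]
plate s 598.8 118.2 [79.  83.7] 35.9
[[542.0, 129.0], [591.0, 61.0], [655.0, 107.0], [606.0, 175.0]]
grip s 199 [284.07035176 230.17085427] [0.6014 0.1188 0.093 ]
bottle t [0.482 0.262 0.06 ]
bottle s [0.492 0.269 0.041]
case (array([ 0.58843157, -0.19387137,  0.03900636]), np.float64(0.00010645377375922754))
tips (array([ 0.69443868, -0.14679968,  0.03359036]), np.float64(0.003266617271168747))
bottle (array([0.48783102, 0.27068997, 0.03180634]), np.float64(0.0017205394505789156))
box corners (array([0.54038133, 0.23755468, 0.39789257]), np.float64(0.04946062682082253))
```

Plate centre is about (0.598, 0.1185). It measures 79 x 85 mm, which matches. The heater's -y points at about -53.4° in the world. The ribs agree across both views. The arm has to clear the microscope, so I'll lift first.

```bash
cat >> h.py <<'E'
def st():
    o=get_obs();R=np.array(o["ee_rot"]);print(round(float(o["time_s"]),2),"p",np.round(o["position"],4),"yaw_x",round(float(np.degrees(np.arctan2(R[1,0],R[0,0]))),2),"F",np.round(o["force"],1),"op",round(float(o["opening"]),4),"g",round(float(o["grasp_force"]),1),"j",np.round(o["joints"],1));return o
def rel(x,y,z=None,yaw=None):
    "shift in present tool axes (from measured pose) to world goal"
    o=get_obs();R=np.array(o["ee_rot"]);p=np.array(o["position"]);a=np.arctan2(R[1,0],R[0,0])
    d=np.array([x,y])-p[:2];X=np.array([np.cos(a),np.sin(a)]);Y=np.array([np.sin(a),-np.cos(a)])
    tw=None if yaw is None else -(((np.radians(yaw)-a)+np.pi/2)%np.pi-np.pi/2)
    print("rel x %.4f y %.4f z %s twist %s"%(d@X,d@Y,None if z is None else round(p[2]-z,4),tw))
E
python3 -m crank '[0,0,-0.45,0,0,0,-0.45,0,0,0,-0.45,0,0,0,-0.45,0,0,0,-0.45,0,0,0,-0.45,0,0,0,-0.45,0,0,0,-0.45,0,0,0,-0.45,0,0,0,-0.45,0,0,0,-0.45,0,0,0,-0.45,0]' 0; python3 -c "
from h import *
st()"
```

```text
time_s: 1.3
position: [0.2533, -0.5703, 0.6911]
ee_rot: [[0.914, 0.406, 0.005], [0.406, -0.914, -0.015], [-0.002, 0.015, -1.0]]
force: [-0.3, -0.1, 1.2]
opening: 0.0001
grasp_force: 0.0
1.3 p [ 0.2533 -0.5703  0.6911] yaw_x 23.93 F [-0.3 -0.1  1.2] op 0.0001 g 0.0 j [-72.5  15.2  40.6  -0.  123.3  -6.4]
```

```bash
python3 - <<'E'
from h import *
s,t=V("scene"),V("top")
f=1/1.5625
print("scene low corner",s.plane([np.array((362,326))*f],0.)[0],"top-ish corners in scene z=.6:",s.plane(np.array([(45,20),(290,100),(385,5),(415,215)])*f,.6))
print("top view z=.6",t.plane(np.array([(440,335),(365,435),(740,510)])*f,.6)," z=.3",t.plane(np.array([(440,335),(365,435)])*f,.3))
cv2.imwrite("pics/both2.png",np.vstack([np.hstack([v.im[:300] if v is t else v.im[:300] for v in(s,)]),t.im[-300:]])[:,:,::-1])
E
```

```text
scene low corner [ 4.87002891e-01 -2.16145020e-04  0.00000000e+00] top-ish corners in scene z=.6: [[ 0.3758171  -0.28465015  0.6       ]
 [ 0.5130204  -0.04610361  0.6       ]
 [ 0.40060028  0.05812533  0.6       ]
 [ 0.65492218  0.05222249  0.6       ]]
top view z=.6 [[ 0.41419138  0.00911199  0.6       ]
 [ 0.31103787  0.08485725  0.6       ]
 [ 0.24047549 -0.2934692   0.6       ]]  z=.3 [[ 0.45641746 -0.01077298  0.3       ]
 [ 0.29993238  0.10413346  0.3       ]]
```

View pics/both2.png

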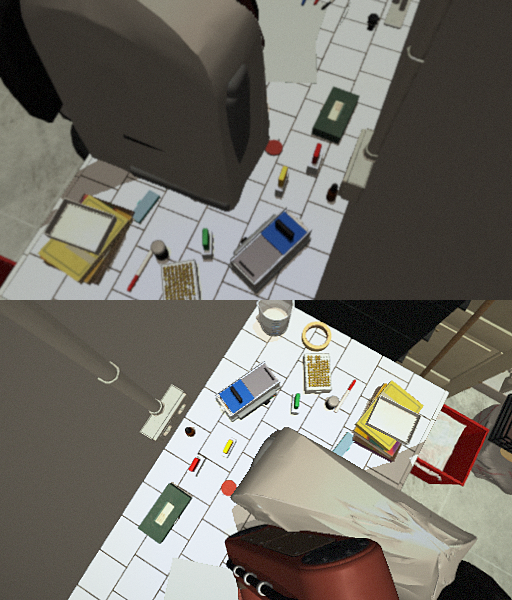

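Top and scene views show the same layout and the arm is out of view. The microscope's far-left top corner is near top (440,335)/800. I'll swing over it at z≈0.7.

```bash
python3 -m crank '[0.476,-0.588,-0.02,-0.22,0.476,-0.588,-0.02,-0.22,0.476,-0.588,-0.02,-0.22,0.476,-0.588,-0.02,-0.22,0.476,-0.588,-0.02,-0.22,0.476,-0.588,-0.02,-0.22,0.476,-0.588,-0.02,-0.22,0.476,-0.588,-0.02,-0.22,0.476,-0.588,-0.02,-0.22,0.476,-0.588,-0.02,-0.22,0.476,-0.588,-0.02,-0.22,0.476,-0.588,-0.02,-0.22,0.476,-0.588,-0.02,-0.22,0.476,-0.588,-0.02,-0.22,0.476,-0.588,-0.02,-0.22,0.476,-0.588,-0.02,-0.22,0.476,-0.588,-0.02,-0.22,0.476,-0.588,-0.02,-0.22,0.476,-0.588,-0.02,-0.22,0.476,-0.588,-0.02,-0.22]' 0; python3 - <<'E'
from h import *
st();s,t=V("scene"),V("top")
f=1/1.5625
print("mic corner",tri(t,np.array((440,335))*f,s,np.array((290,100))*f))
print("box",t.plane(np.array([(265,262),(292,275),(244,350),(219,338)])*f,.251),"pipe",t.plane([np.array((250,300))*f],.251))
print(s.plane(np.array([(567,204),(533,282),(577,240)])*f,.251))
cv2.imwrite("pics/both3.png",np.vstack([s.im[:290],t.im[-300:]])[:,:,::-1])
E
```

```text
time_s: 3.07
position: [0.4508, 0.1617, 0.6974]
ee_rot: [[0.8, 0.599, -0.007], [0.599, -0.8, -0.001], [-0.006, -0.003, -1.0]]
force: [-0.6, -0.2, -0.8]
opening: 0.0003
grasp_force: 0.0
3.07 p [0.4508 0.1617 0.6974] yaw_x 36.83 F [-0.6 -0.2 -0.8] op 0.0003 g 0.0 j [ 11.3  -3.1  59.9   0.  123.6  64.5]
mic corner (array([ 0.42801062, -0.02514619,  0.50516888]), np.float64(0.055824025293355596))
box [[0.58570764 0.28777168 0.251     ]
 [0.56328436 0.23982713 0.251     ]
 [0.43318793 0.31327632 0.251     ]
 [0.45268378 0.35689126 0.251     ]] pipe [[0.51851474 0.30905005 0.251     ]]
[[0.4436384  0.31670337 0.251     ]
 [0.5629928  0.23964141 0.251     ]
 [0.50516548 0.31637666 0.251     ]]
```

View pics/both3.png

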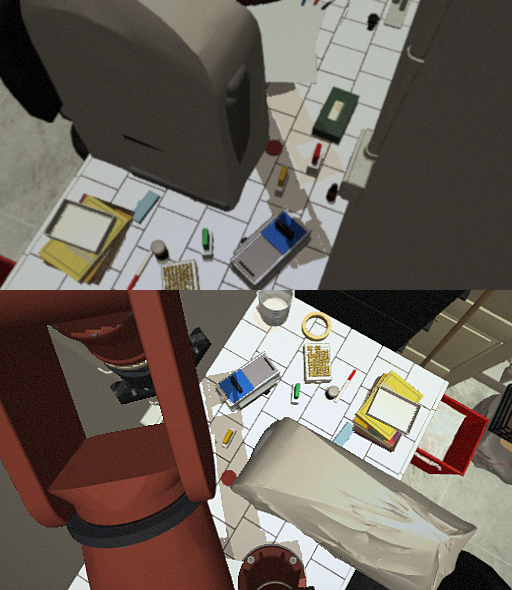

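The arm's forked forearm runs left of the base, so it clears the microscope's corner. Box front-top corners are about (0.443,0.317) and (0.563,0.240). I'll push the bar from its +y side with a finger's back, which keeps the arm to the left.

```bash
python3 -c "
from h import *
rel(.583,.176,.2,36.6);rel(.583,.176,.077)"
```

```text
rel x 0.1169 y 0.0655 z 0.4996 twist -0.0008423750925610207
rel x 0.1169 y 0.0655 z 0.6226 twist None
```

```bash
python3 -m crank '[0.117,0.065,0.5,0,0.117,0.065,0.5,0,0.117,0.065,0.5,0,0.117,0.065,0.5,0,0.117,0.065,0.5,0,0.117,0.065,0.5,0,0.117,0.065,0.5,0,0.117,0.065,0.5,0,0.117,0.065,0.5,0,0.117,0.065,0.5,0,0.117,0.065,0.5,0,0.117,0.065,0.5,0,0.117,0.065,0.5,0,0.117,0.065,0.5,0,0.117,0.065,0.5,0,0.117,0.065,0.5,0,0.117,0.065,0.5,0]' 0.05; python3 - <<'E'
from h import *
st();s,t=V("scene"),V("top");rel(.583,.176,.077,36.6)
o=get_obs();print(np.round(o["joint_torque"],1))
cv2.imwrite("pics/both4.png",np.vstack([s.im[:290],t.im[-300:]])[:,:,::-1])
E
```

```text
time_s: 4.58
position: [0.5845, 0.1763, 0.2049]
ee_rot: [[0.804, 0.595, 0.006], [0.595, -0.804, 0.001], [0.005, 0.003, -1.0]]
force: [-0.1, -0.1, -0.3]
opening: 0.0502
grasp_force: 0.0
4.58 p [0.5845 0.1763 0.2049] yaw_x 36.48 F [-0.1 -0.1 -0.3] op 0.0502 g 0.0 j [10.2 11.8 96.1 -0.  71.8 63.7]
rel x -0.0014 y -0.0002 z 0.1275 twist -0.0013249461329989387
[ -0.2 -38.3 -29.6  -0.   -0.   -0. ]
```

View pics/both4.png

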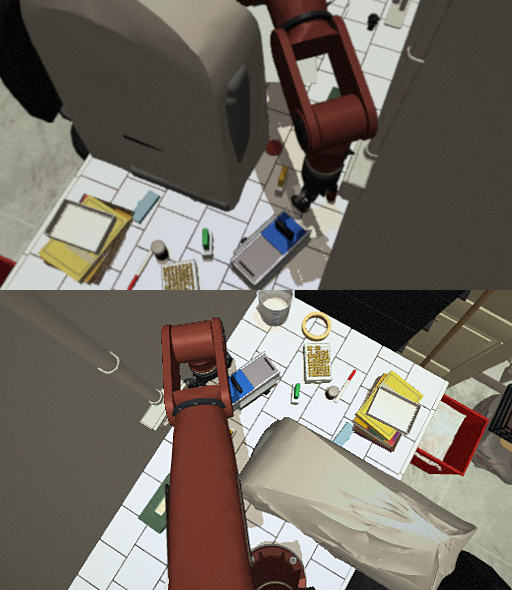

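The scene view shows the finger beside the blue bar, with the arm clear of the box and microscope. I'll go down and push.

```bash
python3 -m crank '[0,0,0.04,0,0,0,0.08,0,0,0,0.105,0,0,0,0.123,0,0,0,0.123,0,0,0,0.123,0]'; python3 -c "
from h import *
st()"; python3 -m crank '[0,0.01,0,0,0,0.02,0,0,0,0.03,0,0,0,0.04,0,0,0,0.05,0,0,0,0.05,0,0]'; python3 -c "
from h import *
o=st();print(np.round(o['joint_torque'],1))"
```

```text
time_s: 5.18
position: [0.5825, 0.1769, 0.0784]
ee_rot: [[0.803, 0.596, -0.001], [0.596, -0.803, -0.0], [-0.001, -0.0, -1.0]]
force: [0.3, 0.5, 1.7]
opening: 0.0499
grasp_force: 0.0
5.18 p [0.5825 0.1769 0.0784] yaw_x 36.56 F [0.3 0.5 1.7] op 0.0499 g 0.0 j [ 10.3  20.2 100.5  -0.   59.3  63.7]
time_s: 5.68
position: [0.6151, 0.1344, 0.0796]
ee_rot: [[0.805, 0.594, 0.003], [0.594, -0.805, -0.001], [0.002, 0.003, -1.0]]
force: [-0.1, 0.6, -0.2]
opening: 0.0503
grasp_force: 0.0
5.68 p [0.6151 0.1344 0.0796] yaw_x 36.43 F [-0.1  0.6 -0.2] op 0.0503 g 0.0 j [ 6.  22.2 97.7 -0.1 59.9 59.6]
[  0.  -42.3 -26.    0.    0.   -0.1]
```

```bash
cat >> h.py <<'E'
def plate(v):
    l=max(blobs(mask(v,105,125,100,40)),key=lambda b:b[0])[2]
    h=cv2.convexHull(max(cv2.findContours(l.astype(np.uint8),0,1)[0],key=cv2.contourArea)).reshape(-1,2)
    Q=v.plane(h,.073)[:,:2]*1000;(c,wh,a)=cv2.minAreaRect(Q.astype(np.float32));print("plate",np.round(c,1),np.round(wh,1),round(a,1))
E
python3 -c "
from h import *
plate(V('scene'))"; python3 -m crank '[0,0.01,0,0,0,0.02,0,0,0,0.03,0,0,0,0.03,0,0]'; python3 -c "
from h import *
o=st();plate(V('scene'));print(np.round(o['joint_torque'],1))"
```

```text
plate [624.4  83.4] [78.4 84.6] 37.8
time_s: 6.07
position: [0.6316, 0.1105, 0.0782]
ee_rot: [[0.804, 0.594, 0.001], [0.594, -0.804, -0.001], [-0.0, 0.001, -1.0]]
force: [0.2, 0.6, -0.2]
opening: 0.0501
grasp_force: 0.0
6.07 p [0.6316 0.1105 0.0782] yaw_x 36.47 F [ 0.2  0.6 -0.2] op 0.0501 g 0.0 j [ 3.7 23.6 95.9 -0.1 60.4 57.3]
plate [642.   60.9] [78.8 83.5] 36.8
[  0.1 -43.5 -26.3   0.    0.   -0.1]
```

```bash
python3 -m crank '[0,0.005,0,0,0,0.009,0,0,0,0.009,0,0]'; python3 -c "
from h import *
o=st();plate(V('scene'));print(np.round(o['joint_torque'],1))"; python3 -m crank '[0,0.003,0,0,0,0.006,0,0,0,0.006,0,0]'; python3 -c "
from h import *
o=st();plate(V('scene'));print(np.round(o['joint_torque'],1))"
```

```text
time_s: 6.37
position: [0.6338, 0.1075, 0.0781]
ee_rot: [[0.804, 0.595, -0.005], [0.595, -0.804, 0.004], [-0.002, -0.007, -1.0]]
force: [-6.3, 6.3, 3.3]
opening: 0.0501
grasp_force: 4.3
6.37 p [0.6338 0.1075 0.0781] yaw_x 36.49 F [-6.3  6.3  3.3] op 0.0501 g 4.3 j [ 3.2 24.  95.4  0.3 60.9 56.6]
plate [644.1  58.2] [78.7 83.5] 36.8
[ -5.1 -42.5 -28.   -1.5  -1.3  -0. ]
time_s: 6.67
position: [0.6338, 0.1074, 0.0784]
ee_rot: [[0.804, 0.595, -0.013], [0.595, -0.804, 0.011], [-0.004, -0.017, -1.0]]
force: [-14.9, 17.4, 11.2]
opening: 0.05
grasp_force: 11.4
6.67 p [0.6338 0.1074 0.0784] yaw_x 36.5 F [-14.9  17.4  11.2] op 0.05 g 11.4 j [ 3.  24.2 95.1  0.8 61.5 56.2]
plate [644.   58.3] [78.7 83.5] 36.7
[-12.7 -39.5 -29.7  -4.   -3.5  -0.1]
```

The cover is at its stop: force rose and the plate no longer moves after about 76 mm of travel. I'll retreat and measure the well.

```bash
python3 -m crank '[0,-0.03,0,0,0,-0.05,-0.02,0,0,-0.05,-0.06,0,0,-0.05,-0.1,0,-0.127,-0.186,-0.27,0,-0.127,-0.186,-0.27,0,-0.127,-0.186,-0.27,0,-0.127,-0.186,-0.27,0,-0.127,-0.186,-0.27,0,-0.127,-0.186,-0.27,0,-0.127,-0.186,-0.27,0,-0.127,-0.186,-0.27,0]' 0.085; python3 - <<'E'
from h import *
st();s,t=V("scene"),V("top");plate(s);plate(t)
for n,v in(("s",s),("t",t)):
    c=v.px([.555,.165,.06])[0];print(n,c)
    x,y=int(c[0]-33),int(c[1]-33);g=cv2.resize(v.im[y:y+66,x:x+66],(396,396),interpolation=cv2.INTER_CUBIC);print(x,y)
    globals()["g"+n]=g
cv2.imwrite("pics/well5.png",np.hstack([gs,gt])[:,:,::-1]);np.savez("w.npz",s=s.im,t=t.im)
E
```

```text
time_s: 7.72
position: [0.427, 0.1748, 0.3516]
ee_rot: [[0.802, 0.597, 0.008], [0.597, -0.802, 0.001], [0.007, 0.003, -1.0]]
force: [1.3, -0.1, 0.1]
opening: 0.0849
grasp_force: 0.0
7.72 p [0.427  0.1748 0.3516] yaw_x 36.64 F [ 1.3 -0.1  0.1] op 0.0849 g 0.0 j [ 13.6 -12.9 104.9  -0.   87.5  66.9]
plate [644.   58.5] [78.9 84. ] 36.7
plate [642.7  59.2] [79.1 85.2] 36.4
s [298.27296493 215.65049068]
265 182
t [221.63977695 193.4216334 ]
188 160
```

View pics/well5.png

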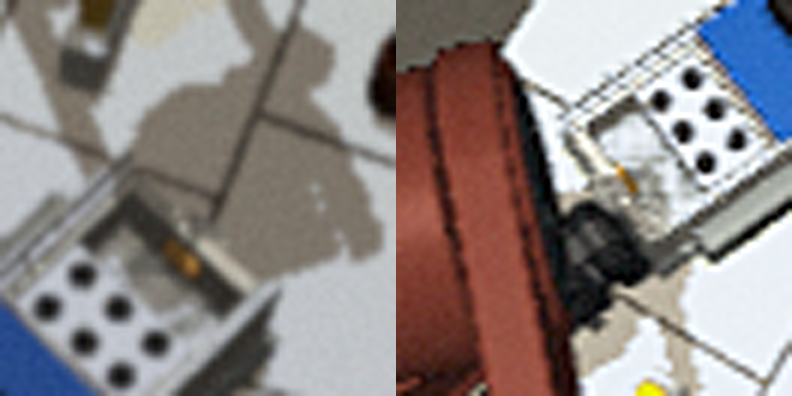

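Left is the scene view: the insert with six holes, the gap beside it, and the brass roller at about (183,258) of the crop in the end wall. I'll take a profile along the heater axis to measure the gap.

```bash
python3 - <<'E'
from h import *
s,t=V("scene"),V("top")
a=np.radians(36.6);X=np.array([np.cos(a),np.sin(a)]);Y=np.array([-np.sin(a),np.cos(a)]);c=np.array([.6435,.0588])
D=np.arange(40,136,3)
for nm,v in(("scene",s),("top",t)):
    g=v.im.astype(np.float32)
    for xs in([-28,-24,-20],[-3,0,3],[20,24,28]):
        P=np.array([[*(c+Y*d/1000+X*x/1000),.059] for d in D for x in xs])
        q=v.px(P).astype(np.float32);val=cv2.remap(g,q[:,:1],q[:,1:],cv2.INTER_LINEAR).mean(-1).reshape(len(D),-1).mean(1)
        print(nm,xs,[f"{d}:{int(x)}" for d,x in zip(D,val)])
# across profile: x position of heater walls at D=70
W=np.arange(-60,61,3)
for nm,v in(("scene",s),("top",t)):
    g=v.im.astype(np.float32)
    P=np.array([[*(c+Y*d/1000+X*x/1000),.06] for x in W for d in(100,105,110)])
    q=v.px(P).astype(np.float32);val=cv2.remap(g,q[:,:1],q[:,1:],cv2.INTER_LINEAR).mean(-1).reshape(len(W),-1).mean(1)
    print("across",nm,[f"{d}:{int(x)}" for d,x in zip(W,val)])
E
```

```text
scene [-28, -24, -20] ['40:81', '43:82', '46:99', '49:144', '52:142', '55:102', '58:80', '61:101', '64:148', '67:190', '70:193', '73:152', '76:102', '79:80', '82:99', '85:143', '88:134', '91:101', '94:91', '97:91', '100:86', '103:87', '106:85', '109:61', '112:48', '115:46', '118:48', '121:65', '124:86', '127:95', '130:103', '133:103']
scene [-3, 0, 3] ['40:82', '43:86', '46:113', '49:147', '52:135', '55:75', '58:44', '61:60', '64:130', '67:190', '70:192', '73:144', '76:71', '79:40', '82:62', '85:126', '88:152', '91:131', '94:122', '97:120', '100:114', '103:100', '106:76', '109:57', '112:54', '115:62', '118:63', '121:81', '124:112', '127:115', '130:103', '133:98']
scene [20, 24, 28] ['40:85', '43:87', '46:101', '49:136', '52:150', '55:106', '58:74', '61:88', '64:144', '67:187', '70:192', '73:156', '76:100', '79:73', '82:93', '85:140', '88:158', '91:149', '94:148', '97:153', '100:153', '103:134', '106:101', '109:63', '112:46', '115:44', '118:52', '121:104', '124:167', '127:173', '130:139', '133:117']
top [-28, -24, -20] ['40:115', '43:138', '46:176', '49:197', '52:206', '55:135', '58:7
[... 1099 characters left out ...]
24:76', '-21:96', '-18:100', '-15:100', '-12:93', '-9:80', '-6:78', '-3:81', '0:81', '3:84', '6:90', '9:91', '12:85', '15:89', '18:105', '21:111', '24:100', '27:98', '30:109', '33:135', '36:172', '39:168', '42:99', '45:48', '48:46', '51:54', '54:57', '57:67', '60:128']
across top ['-60:144', '-57:141', '-54:147', '-51:132', '-48:97', '-45:83', '-42:146', '-39:229', '-36:234', '-33:220', '-30:206', '-27:192', '-24:184', '-21:185', '-18:191', '-15:180', '-12:182', '-9:173', '-6:161', '-3:177', '0:203', '3:217', '6:230', '9:236', '12:238', '15:236', '18:227', '21:195', '24:125', '27:77', '30:83', '33:173', '36:229', '39:203', '42:187', '45:154', '48:229', '51:242', '54:240', '57:239', '60:239']
```

The wall edge is at D≈122 mm and the insert ends at D≈89 mm, so the gap is about 33 mm and the red 30 mm filler should fill it. I'll fetch red.

```bash
python3 -c "
from h import *
st();rel(.381,.2444,.14,154)"
```

```text
7.92 p [0.4266 0.1737 0.3462] yaw_x 36.51 F [-0.2 -0.7 -0.3] op 0.085 g 0.0 j [ 13.4 -12.4 105.1  -0.   87.5  66.9]
rel x 0.0054 y -0.0839 z 0.2062 twist 1.0909502726497546
```

```bash
python3 -m crank '[0.0054,-0.0839,0.12,1.091,0.0054,-0.0839,0.12,1.091,0.0054,-0.0839,0.12,1.091,0.0054,-0.0839,0.12,1.091,0.0054,-0.0839,0.12,1.091,0.0054,-0.0839,0.12,1.091,0.0054,-0.0839,0.12,1.091,0.0054,-0.0839,0.12,1.091,0.0054,-0.0839,0.12,1.091,0.0054,-0.0839,0.16,1.091,0.0054,-0.0839,0.206,1.091,0.0054,-0.0839,0.206,1.091,0.0054,-0.0839,0.206,1.091]' 0.06; python3 -c "
from h import *
st();rel(.381,.2444,.05,154)"
```

```text
time_s: 9.0
position: [0.3775, 0.2429, 0.1377]
ee_rot: [[0.899, -0.438, -0.011], [-0.438, -0.899, -0.005], [-0.007, 0.009, -1.0]]
force: [0.2, 0.1, 0.8]
opening: 0.0601
grasp_force: 0.0
9.0 p [0.3775 0.2429 0.1377] yaw_x -26.01 F [0.2 0.1 0.8] op 0.0601 g 0.0 j [ 23.8  -2.9 119.7  -0.   63.9 139.8]
rel x 0.0025 y -0.0029 z 0.0877 twist -0.00014761730994372613
```

```bash
python3 -m crank '[0,0,0.035,0,0,0,0.065,0,0,0,0.085,0,0,0,0.09,0,0,0,0.09,0,0,0,0.09,0]'; python3 -m crank '[0,0,0,0,0,0,0,0,0,0,0,0,0,0,0,0,0,0,0,0,0,0,0,0,0,0,0,0]' 0; python3 -c "
from h import *
st()"
```

```text
time_s: 9.5
position: [0.3828, 0.2456, 0.0541]
ee_rot: [[0.899, -0.438, 0.003], [-0.438, -0.899, 0.001], [0.002, -0.002, -1.0]]
force: [0.9, -0.4, 0.5]
opening: 0.06
grasp_force: 0.0
time_s: 10.08
position: [0.3818, 0.2452, 0.0535]
ee_rot: [[0.899, -0.438, 0.002], [-0.438, -0.899, 0.001], [0.001, -0.001, -1.0]]
force: [-1.6, -0.5, 6.1]
opening: 0.0132
grasp_force: 58.9
10.08 p [0.3818 0.2452 0.0535] yaw_x -25.95 F [-1.6 -0.5  6.1] op 0.0132 g 58.9 j [ 23.8   5.5 122.1  -0.   52.3 139.8]
```

```bash
python3 -m crank '[0,0,-0.03,0,0,0,-0.07,0,0,0,-0.11,0,0,0,-0.15,0,0,0,-0.15,0,0,0,-0.15,0]' ; python3 -c "
from h import *
st();rel(.5813,.1425,.2,36.7)"
```

```text
time_s: 10.58
position: [0.3829, 0.2458, 0.2053]
ee_rot: [[0.899, -0.438, 0.006], [-0.438, -0.899, 0.003], [0.004, -0.005, -1.0]]
force: [0.9, 0.3, -2.1]
opening: 0.0133
grasp_force: 59.0
10.58 p [0.3829 0.2458 0.2053] yaw_x -25.96 F [ 0.9  0.3 -2.1] op 0.0133 g 59.0 j [ 23.8  -7.9 116.3   0.   71.1 139.8]
rel x 0.2236 y 0.0060 z 0.0053 twist -1.0936956927488888
```

```bash
python3 -m crank '[0.2236,0.006,0,-1.094,0.2236,0.006,0,-1.094,0.2236,0.006,0,-1.094,0.2236,0.006,0,-1.094,0.2236,0.006,0,-1.094,0.2236,0.006,0,-1.094,0.2236,0.006,0,-1.094,0.2236,0.006,0,-1.094,0.2236,0.006,0,-1.094,0.2236,0.006,0,-1.094,0.2236,0.006,0.04,-1.094,0.2236,0.006,0.06,-1.094,0.2236,0.006,0.06,-1.094,0.2236,0.006,0.06,-1.094]'; python3 - <<'E'
from h import *
st();s,t=V("scene"),V("top")
for n,v in(("s",s),("t",t)):
    c=v.px([.58,.14,.1])[0];x,y=int(c[0]-33),int(c[1]-33);print(x,y)
    globals()["g"+n]=cv2.resize(v.im[y:y+66,x:x+66],(396,396),interpolation=cv2.INTER_CUBIC)
cv2.imwrite("pics/hover6.png",np.hstack([gs,gt])[:,:,::-1])
E
```

```text
time_s: 11.75
position: [0.5764, 0.1413, 0.1388]
ee_rot: [[0.803, 0.597, -0.007], [0.597, -0.803, -0.001], [-0.006, -0.004, -1.0]]
force: [0.6, -1.1, -1.8]
opening: 0.0131
grasp_force: 59.0
11.75 p [0.5764 0.1413 0.1388] yaw_x 36.62 F [ 0.6 -1.1 -1.8] op 0.0131 g 59.0 j [  7.   14.3 100.7   0.   65.4  60.4]
258 186
195 150
```

View pics/hover6.png

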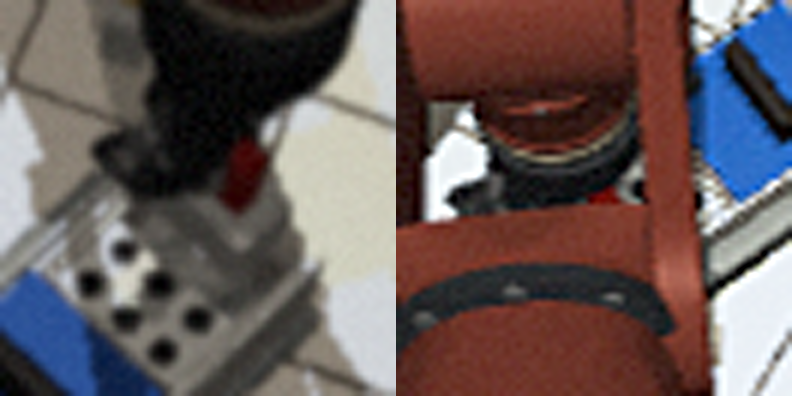

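The scene view shows red held upright over the gap, with the insert's holes at (90–200, 250–350) of the crop. I'll settle, then lower while watching force.

```bash
python3 -m crank '[0,0,0.01,0,0,0,0.018,0,0,0,0.018,0,0,0,0.018,0]'; python3 -c "
from h import *
st();rel(.5813,.1425,.105,36.7)"
```

```text
time_s: 12.18
position: [0.5788, 0.1415, 0.1237]
ee_rot: [[0.802, 0.598, -0.001], [0.598, -0.802, -0.0], [-0.001, -0.001, -1.0]]
force: [1.0, 0.1, -1.7]
opening: 0.0131
grasp_force: 59.1
12.18 p [0.5788 0.1415 0.1237] yaw_x 36.7 F [ 1.   0.1 -1.7] op 0.0131 g 59.1 j [  7.   15.4 101.2  -0.   63.5  60.3]
rel x 0.0026 y 0.0007 z 0.0187 twist 8.606225442409077e-05
```

```bash
python3 -m crank '[0.0026,0.0007,0,0,0.0026,0.0007,0.006,0,0.0026,0.0007,0.011,0,0.0026,0.0007,0.011,0]'; python3 -c "
from h import *
st()";python3 -m crank '[0,0,0.003,0,0,0,0.006,0,0,0,0.006,0]'; python3 -c "
from h import *
st();rel(.5813,.1425,.105,36.7)"
```

```text
time_s: 12.52
position: [0.5809, 0.1424, 0.1119]
ee_rot: [[0.802, 0.598, -0.002], [0.598, -0.802, -0.0], [-0.002, -0.001, -1.0]]
force: [0.0, -0.3, -2.1]
opening: 0.013
grasp_force: 59.1
12.52 p [0.5809 0.1424 0.1119] yaw_x 36.71 F [ 0.  -0.3 -2.1] op 0.013 g 59.1 j [  7.1  16.6 101.1  -0.   62.4  60.3]
time_s: 12.77
position: [0.5813, 0.1425, 0.1065]
ee_rot: [[0.802, 0.598, -0.001], [0.598, -0.802, -0.0], [-0.001, -0.001, -1.0]]
force: [-0.1, 0.4, -2.2]
opening: 0.0128
grasp_force: 59.0
12.77 p [0.5813 0.1425 0.1065] yaw_x 36.71 F [-0.1  0.4 -2.2] op 0.0128 g 59.0 j [  7.1  17.  101.3   0.   61.8  60.3]
rel x -0.0000 y 0.0000 z 0.0015 twist 0.0002462999595227444
```

The block's underside is below the rim with no force, so 30 mm fits. I'll keep lowering.

```bash
python3 -m crank '[0,0,0.004,0,0,0,0.008,0,0,0,0.012,0,0,0,0.012,0]'; python3 -c "
from h import *
st()";python3 -m crank '[0,0,0.004,0,0,0,0.008,0,0,0,0.012,0,0,0,0.012,0]'; python3 -c "
from h import *
st()"
```

```text
time_s: 13.1
position: [0.582, 0.1429, 0.0949]
ee_rot: [[0.802, 0.598, 0.001], [0.598, -0.802, 0.001], [0.001, -0.0, -1.0]]
force: [0.4, 1.9, -2.3]
opening: 0.0131
grasp_force: 58.9
13.1 p [0.582  0.1429 0.0949] yaw_x 36.73 F [ 0.4  1.9 -2.3] op 0.0131 g 58.9 j [  7.1  17.9 101.6   0.   60.5  60.3]
time_s: 13.43
position: [0.582, 0.1428, 0.0824]
ee_rot: [[0.802, 0.598, 0.001], [0.598, -0.802, 0.001], [0.001, -0.0, -1.0]]
force: [1.8, 3.4, -3.3]
opening: 0.0132
grasp_force: 58.8
13.43 p [0.582  0.1428 0.0824] yaw_x 36.71 F [ 1.8  3.4 -3.3] op 0.0132 g 58.8 j [  7.1  18.8 101.9   0.   59.2  60.3]
```

```bash
python3 -m crank '[0,0,0.004,0,0,0,0.008,0,0,0,0.0105,0,0,0,0.0105,0]'; python3 -c "
from h import *
st()";python3 -m crank '[0,0,0.002,0,0,0,0.002,0]'; python3 -c "
from h import *
st()"
```

```text
time_s: 13.77
position: [0.582, 0.1427, 0.072]
ee_rot: [[0.802, 0.598, 0.0], [0.598, -0.802, 0.0], [0.001, -0.0, -1.0]]
force: [1.0, 1.7, -3.1]
opening: 0.0132
grasp_force: 58.9
13.77 p [0.582  0.1427 0.072 ] yaw_x 36.7 F [ 1.   1.7 -3.1] op 0.0132 g 58.9 j [  7.1  19.7 102.1   0.   58.2  60.3]
time_s: 13.93
position: [0.5821, 0.1427, 0.0716]
ee_rot: [[0.802, 0.598, -0.0], [0.598, -0.802, 0.0], [-0.0, -0.0, -1.0]]
force: [-1.3, 2.0, 5.3]
opening: 0.0132
grasp_force: 59.9
13.93 p [0.5821 0.1427 0.0716] yaw_x 36.72 F [-1.3  2.   5.3] op 0.0132 g 59.9 j [  7.1  19.8 102.    0.   58.2  60.3]
```

Contact is at the seated height (TCP 0.0716). I'll release, lift, back off and look.

```bash
python3 -m crank '[0,0,0,0,0,0,0,0,0,0,0,0,0,0,0,0]' 0.04; python3 -m crank '[0,0,-0.02,0,0,0,-0.05,0,0,0,-0.09,0,0,0,-0.13,0,-0.12,-0.11,-0.26,0,-0.12,-0.11,-0.26,0,-0.12,-0.11,-0.26,0,-0.12,-0.11,-0.26,0,-0.12,-0.11,-0.26,0,-0.12,-0.11,-0.26,0,-0.12,-0.11,-0.26,0]'; python3 - <<'E'
from h import *
st();s,t=V("scene"),V("top");plate(s)
for v in(s,t):rib(v,"red",np.array([.581,.143]),.101)
for n,v in(("s",s),("t",t)):
    c=v.px([.58,.14,.08])[0];x,y=int(c[0]-33),int(c[1]-33)
    globals()["g"+n]=cv2.resize(v.im[y:y+66,x:x+66],(396,396),interpolation=cv2.INTER_CUBIC)
cv2.imwrite("pics/seat7.png",np.vstack([np.hstack([gs,gt])])[:,:,::-1])
E
```

```text
time_s: 14.27
position: [0.5818, 0.1421, 0.0705]
ee_rot: [[0.802, 0.598, -0.0], [0.598, -0.802, -0.001], [-0.001, 0.0, -1.0]]
force: [-0.3, 0.0, 0.9]
opening: 0.0398
grasp_force: 0.0
time_s: 15.18
position: [0.4201, 0.1593, 0.3335]
ee_rot: [[0.801, 0.599, 0.007], [0.599, -0.801, 0.001], [0.006, 0.003, -1.0]]
force: [1.3, -0.5, 0.4]
opening: 0.0399
grasp_force: 0.0
15.18 p [0.4201 0.1593 0.3335] yaw_x 36.77 F [ 1.3 -0.5  0.4] op 0.0399 g 0.0 j [ 11.8 -14.1 107.8  -0.   85.9  65.1]
plate [643.9  58.5] [78.9 84.1] 36.7
red area 88 mean [0.5821 0.1418] rect 0.5827 0.1413 [13, 42] long-axis yaw 35.8 len [13.  43.3]
red area 55 mean [0.5812 0.1419] rect 0.5806 0.1422 [13, 41] long-axis yaw 38.6 len [12.9 43.1]
```

View pics/seat7.png

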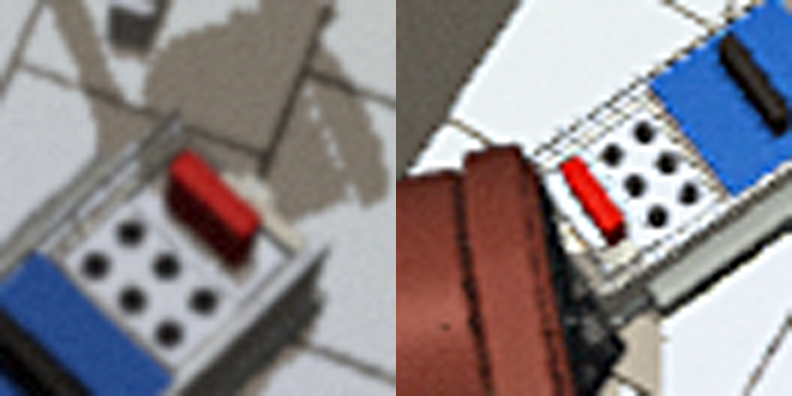

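Both views show red flush in the gap against the insert. The rib tops agree with z=0.101 and the block has shifted about 1 mm onto the insert, so the roller is pressed. The cover is still at its stop.

```bash
python3 -m crank '[0,0,0,0,0,0,0,0,0,0,0,0]' | head -2; python3 - <<'E'
from h import *
s=V("scene");plate(s)
rib(s,"yellow",np.array([.438,.142]));rib(s,"green",np.array([.587,-.074]));rib(s,"red",np.array([.581,.143]),.101)
print(close_job())
E
```

```text
time_s: 15.53
position: [0.42, 0.1587, 0.3291]
plate [643.9  58.5] [79.  84.1] 36.7
yellow area 75 mean [0.4391 0.1416] rect 0.4391 0.1416 [13, 42] long-axis yaw 152.8 len [13.7 41.8]
green area 61 mean [ 0.5871 -0.0743] rect 0.5874 -0.0732 [10, 37] long-axis yaw 174.6 len [ 9.8 39.3]
red area 89 mean [0.5821 0.1416] rect 0.5827 0.1413 [13, 42] long-axis yaw 36.0 len [13.2 43.2]
the job is handed in; nothing more can be done
None
```

The job is handed in at about 15.5 s: the blue cover is fully open, the 30 mm red filler is seated in the 33 mm gap holding the roller in, and the 20 and 25 mm fillers stand where they started; I steered clear of the bottle, case and tip box but did not re-measure them at the end.

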